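# Right the upturned saffron dish

## Task

The small saffron dish has been left upside down on the counter: turn it over so that it stands mouth-up on its foot, about where it is now. Handle it gently, without dropping it from a height, and leave the larger upturned bowl of the same ware and the glass canister as they are.

Things in the scene. Friction and masses are not known exactly. Their poses are not given: they have to be found in the camera images.
- saffron_dish: SMALL turquoise ceramic footed dish, round, 0.1 kg, mouth-down at the start. Rim 80 mm across, 26 mm high in all; flared bowl with 3 mm wall. Origin: centre of the rim plane (on the counter at the start, 26 mm up once righted). z axis: from rim plane through the foot, so up while mouth-down, down when mouth-up; yaw means nothing. Centre of mass on the axis, 14 mm from the rim plane.
- saffron_foot (a point): Centre of the end face of the small dish's foot (on top at the start, 26 mm up). Foot: solid, 42 mm across, straight sides 12 mm long, to be pinched; below it the wall slopes straight out to the rim. Turned over 72 degrees from mouth-down and let go with its rim's edge on the counter, the dish rolls by itself onto its foot, to the side the foot faces; it does not rest on its side.
- bowl: Bystander: the LARGER turquoise footed bowl, also upside down, 120 mm across the rim, 50 mm high, foot 54 mm across, 0.28 kg. Stays as it is. Origin: centre of the rim plane, on the counter; z up through the foot.
- canister: Bystander: squat glass canister with its clip lid shut, 100 mm across, 95 mm high, 0.45 kg. Origin: centre of the underside; z up.

How it is judged:
At the end, for the whole second after the job is handed in: The small saffron dish stands still, mouth-up on its foot on the counter (within 10 degrees of level), within 15 cm of where it was; the larger bowl is still mouth-down and the canister upright, each within 2 cm of its place (angle between saffron_dish's own z axis and vertical above 2.967 rad and height (world z) of saffron_dish between 0.02 and 0.032 m and distance of saffron_dish from where it was at the start of the episode below 0.15 m and linear speed of saffron_dish below 0.02 m/s and angular speed of saffron_dish below 0.3 rad/s and angle between each of bowl, canister's own z axis and vertical below 0.17 rad and distance of each of bowl, canister from where it was at the start of the episode below 0.02 m); the robot touches nothing.
It fails at once if the saffron dish is let go in the air, more than about 5 cm up (height (world z) of saffron_dish above 0.11 m and contact force between saffron_dish and the fingers below 0.02 N).
It fails at once if the larger bowl is shoved or tipped (distance of bowl from where it was at the start of the episode above 0.02 m or angle between bowl's own z axis and vertical above 0.35 rad).
It fails at once if the canister is shoved or tipped (distance of canister from where it was at the start of the episode above 0.02 m or angle between canister's own z axis and vertical above 0.35 rad).
It also fails if it takes over 45 s, if anything falls off the work surface, if the arm or the gripper's body presses on something with over 40 N, if the wrist force passes 120 N, or if a joint passes its speed limit or range.

## Robot

A 6-joint arm with a two-finger parallel gripper is mounted at the origin on the work surface. World frame = base frame: x ahead of the robot, y to its left, z up, the work surface at z = 0. Lengths are in m, angles in rad, forces in N, time in s.
With the tool pointing down it reaches from about 0.375 to 0.9 m from the base axis. Payload 3.1 kg.
Tool frame: the origin (TCP) lies midway between the tips of the shut fingers; the grasp point (between the pads) lies 19 mm behind it; x points along the fingers, z is the direction in which the jaws open and shut, and the axes are right-handed (so a half turn about x gives the same grasp; the last joint's range is limited). The gripper opens to 87 mm and grips with 3 to 60 N. Pads are 19 mm wide; open, the fingers measure 117 mm over their backs; the gripper's body (75 mm by 190 mm) begins 51 mm behind the grasp point.
Start: joints at [-1.365, 0.527, 1.433, -0, 1.181, -0.178], TCP at [0.234, -0.579, 0.223] pointing down, gripper open.
Joint ranges: [-3.08, 3.08], [-0.75, 2.2], [0.22, 2.44], [-1.43, 4.57], [0, 2.65], [-2.85, 2.85]. Speed limits (rad/s): [2.79, 2.79, 3.14, 3.14, 3.14, 3.14].

## Interface

Orientations are given as a unit quaternion [x, y, z, w].
In Python, from rig import readout, imaging, robot gives the robot as it stands. The module is installed in compiled form; this text tells all that it offers.
- The arm moves only by the tool play_rows, never from a script. Its argument "rows" is text: rows parted by semicolons, each of 7 numbers parted by spaces: the turn, a rotation vector about the tool's x, y, z in rad, then the shift along the tool's x, y, z in mm, then the closure, from 0 (fully open) to 1 (shut). In form: ax ay az tx ty tz gripper; .... A call has 1 to 8 rows; each row shifts and turns the commanded pose from where the row before left it, along the tool's axes as they then stand; what a row does not reach is not made up. A row lasts 1/12 s, in which the tool goes at most 41.7 mm and 7.16 degrees, less where a joint would pass 70% of its speed; a pose out of reach is approached as far as the arm can. A call with a gripper value outside its range is refused whole. The fingers move at their own pace and stop on an object; "squeeze" is the grip in N (left out, the last holds). Time passes only in rows, so rows that do not move let the fingers close. It gives the time, the measured TCP pose, the force and the opening at its end, in the units of the state.
- readout.get_obs(): the state, without advancing time (a new reading comes with each control period).
- imaging.camera(name): name is "side" or "top"; returns the picture (400x640x3 uint8, blue, green, red); there is no depth.
- imaging.camera_info(name): a dict with "K" (3x3 intrinsics, pixels), "world_to_cam" (4x4, takes a point from world to camera coordinates). Camera axes: x right, y down, z forward; pixel columns grow to the right and rows downward; lengths in m; the calibration is good to about 2 mm. A picture is of the moment at which its call begins. camera_info takes no time and is no camera call.
- robot.hand_in(): hands the job in, once; it reports no verdict.
The state is a dict: "time": time; "q": joint angles; "joint_velocities": joint speeds; "joint_torque": joint torques, N m; "position": TCP position; "tool_rot": TCP orientation; "ft_force": force on the tool from outside, world axes, zero at the start; "moment": the same for the moment, N m; "grip_width": finger opening in m.
Only numpy, scipy, OpenCV 4.12 (cv2) and the standard library are available. Lean on these libraries where they do the work, as an engineer would, in place of code of your own. Each camera call takes 0.05 s, during which the arm holds its last target. There are 200 camera calls.

## Working session

There is one attempt and no reset: what is moved stays moved. The work goes in short steps, Python scripts to look and compute and a tool call to move; the robot and the scene stay as the last step left them, time stands still between calls to the robot, and variables do not carry over. Pictures are saved under pics/ and viewed, about 8 in all and at most 12, crops included, and the job is handed in when it is done.

Besides the shell and the picture viewer there is one more tool, called after ">>>" by a JSON object that holds its "api" and its "payload". play_rows: Moves the arm, as the interface text tells. Its arguments: {"type":"object","properties":{"rows":{"type":"string"},"squeeze":{"type":"number"}},"required":["rows"]}

```bash
mkdir -p pics; python3 - <<'E'
from rig import readout, imaging
import cv2
for n in("top","side"):
    cv2.imwrite(f"pics/{n}0.png",imaging.camera(n)); i=imaging.camera_info(n); print(n,i["K"].tolist(),i["world_to_cam"].round(4).tolist())
o=readout.get_obs(); print(o["time"],o["position"],o["tool_rot"],o["ft_force"],o["grip_width"])
E
```

```text
top [[428.41953850862933, 0.0, 314.5176977848452], [0.0, 428.41953850862933, 204.67314629351583], [0.0, 0.0, 1.0]] [[0.0312, -0.9995, -0.0013, -0.0118], [-0.9763, -0.0302, -0.2142, 0.5473], [0.2141, 0.008, -0.9768, 0.7924], [0.0, 0.0, 0.0, 1.0]]
side [[496.7932917553445, 0.0, 320.1537844181633], [0.0, 496.7932917553445, 196.01778984114526], [0.0, 0.0, 1.0]] [[-1.0, -0.0027, -0.0021, 0.5272], [-0.0003, 0.6898, -0.724, 0.0495], [0.0034, -0.724, -0.6898, 1.0413], [0.0, 0.0, 0.0, 1.0]]
0.1 [ 0.23393377 -0.5788447   0.22166743] [ 0.39594618  0.58668445 -0.3949706   0.58568438] [-0.56627476  0.70139339 -0.68847055] 0.08681734250233074
```

View pics/top0.png

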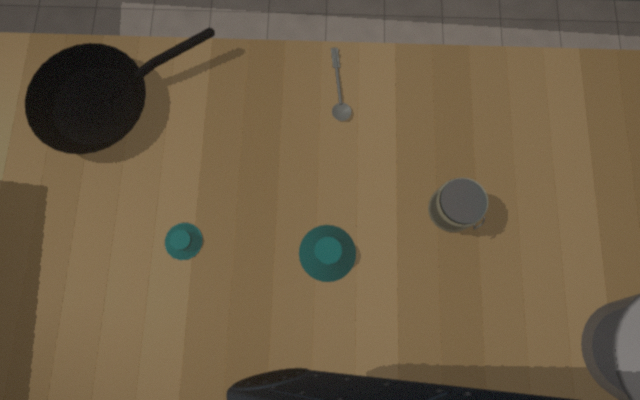

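View pics/side0.png

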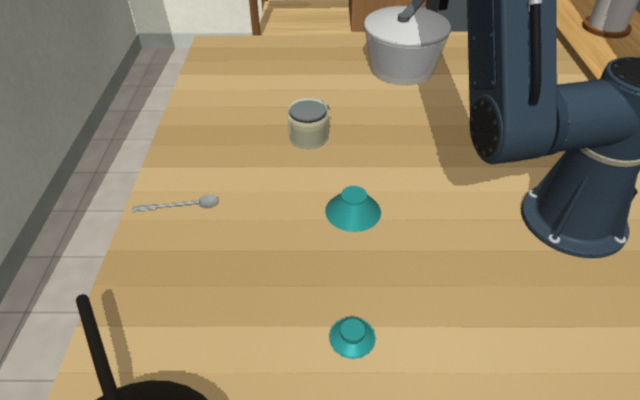

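The top view shows the small dish with its rim centred near (184,241) and its foot near (178,240). The bowl is at about (328,252) and the canister at about (463,203). The side view shows the small dish at (352,337), with its foot top at about (352,329).

```bash
cat > h.py <<'E'
from rig import readout, imaging
import numpy as np, cv2
from scipy.spatial.transform import Rotation as R
def ray(n,uv,z):
    i=imaging.camera_info(n); T=i["world_to_cam"]; d=T[:3,:3].T@np.linalg.inv(i["K"])@[*uv,1]; c=-T[:3,:3].T@T[:3,3]
    return (c+d*(z-c[2])/d[2]).round(4)
def proj(n,p):
    i=imaging.camera_info(n); T=i["world_to_cam"]; q=i["K"]@(T[:3,:3]@p+T[:3,3]); return q[:2]/q[2]
def tgt(p,tilt,az):  # tool x: tilt from straight down toward azimuth az; z horizontal
    o=np.array([np.cos(az),np.sin(az),0]); x=-np.array([0,0,1])*np.cos(tilt)+o*np.sin(tilt)
    z=np.array([-np.sin(az),np.cos(az),0]); return np.array(p),R.from_matrix(np.c_[x,np.cross(z,x),z])
def delta(p,r):  # rotation vector deg in tool frame, shift mm in present tool frame
    o=readout.get_obs(); c=R.from_quat(o["tool_rot"]); 
    return np.degrees((c.inv()*r).as_rotvec()).round(1),(c.inv().apply(p-o["position"])*1000).round(1)
E
python3 - <<'E'
from h import *
print(ray("top",(184,241),0),ray("top",(178.5,239.5),.026),ray("side",(352,329.5),.026),ray("side",(352,340),0))
print(ray("top",(328,252),0),ray("side",(354,194),.05),ray("top",(463,203),.095))
print(R.from_quat(readout.get_obs()["tool_rot"]).as_matrix().round(3))
import cv2
a=cv2.resize(cv2.imread("pics/top0.png")[205:280,140:230],None,fx=4.4,fy=5,interpolation=2)[:, :396]
a=cv2.resize(cv2.imread("pics/top0.png")[205:275,149:219],(400,400),interpolation=2);b=cv2.resize(cv2.imread("pics/side0.png")[305:365,322:382],(400,400),interpolation=2)
cv2.imwrite("pics/crop.png",np.hstack([a,b]))
E
```

```text
[0.4743 0.2761 0.    ] [0.4738 0.2795 0.026 ] [0.4736 0.2769 0.026 ] [0.4727 0.2811 0.    ]
[ 0.4606 -0.0255  0.    ] [ 0.4572 -0.0251  0.05  ] [ 0.5516 -0.2775  0.095 ]
[[-0.     0.927  0.374]
 [ 0.002  0.374 -0.927]
 [-1.     0.    -0.002]]
```

View pics/crop.png

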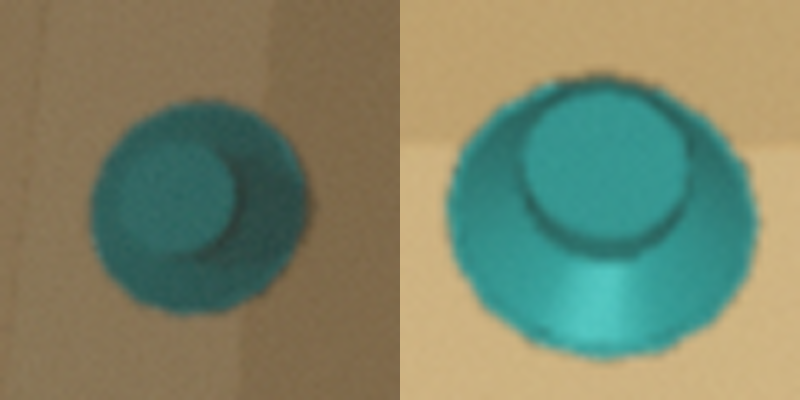

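>>> {"api": "play_rows", "payload": {"rows": "-0.066 0 0 0 39 -3 0;-0.066 0 0 0 39 -3 0;-0.066 0 0 0 39 -3 0;-0.066 0 0 0 39 -3 0;-0.066 0 0 0 39 -3 0;-0.066 0 0 0 39 -3 0;-0.066 0 0 0 39 -3 0;-0.066 0 0 0 39 -3 0"}}

```text
time: 0.77
position: [0.4736, -0.3808, 0.2221]
tool_rot: [0.228, 0.67, -0.228, 0.669]
ft_force: [0.9, 0.3, 0.6]
grip_width: 0.087
```

>>> {"api": "play_rows", "payload": {"rows": "-0.066 0 0 0 39 -3 0;-0.066 0 0 0 39 -3 0;-0.066 0 0 0 39 -3 0;-0.066 0 0 0 39 -3 0;-0.066 0 0 0 39 -3 0;-0.066 0 0 0 39 -3 0;-0.066 0 0 0 39 -3 0;-0.066 0 0 0 39 -3 0"}}

```text
time: 1.43
position: [0.5791, -0.0898, 0.2221]
tool_rot: [0.045, 0.706, -0.045, 0.706]
ft_force: [2.0, 0.6, 0.2]
grip_width: 0.0873
```

>>> {"api": "play_rows", "payload": {"rows": "-0.066 0 0 0 39 -3 0;-0.066 0 0 0 39 -3 0;-0.066 0 0 0 39 -3 0;-0.066 0 0 0 39 -3 0;-0.066 0 0 0 39 -3 0;-0.066 0 0 0 39 -3 0;-0.066 0 0 0 39 -3 0;0 0 0 0 0 0 0"}}

```text
time: 2.1
position: [0.5359, 0.1831, 0.222]
tool_rot: [-0.118, 0.698, 0.121, 0.696]
ft_force: [-0.5, -0.1, -0.1]
grip_width: 0.0869
```

```bash
python3 - <<'E'
from h import *
D=np.array([.4735,.277,0]); az=np.radians(-59.7)
o=readout.get_obs(); print(o["time"],o["position"].round(4),o["q"].round(3),R.from_quat(o["tool_rot"]).as_matrix().round(3))
# axis point z=.0235, d=6mm behind tips, tilt -30, 80 mm back along tool
p,r=tgt(D,-np.radians(30),az); X=r.as_matrix()[:,0]; p=D+[0,0,.0235]+X*.006
for b in(.08,0): print(delta(p-X*b,r))
E
```

```text
2.1 [0.5359 0.1831 0.222 ] [ 0.13   0.45   1.58   0.004  1.114 -0.211] [[-0.004 -0.333  0.943]
 [ 0.003  0.943  0.333]
 [-1.     0.004 -0.003]]
(array([-10.6,   2.7,  29.7]), array([134.8,  72.5, -20.3]))
(array([-10.6,   2.7,  29.7]), array([204.2, 111.5, -27.6]))
```

>>> {"api": "play_rows", "payload": {"rows": "0 0 0 33.7 18 -5 0;0 0 0 33.7 18 -5 0;0 0 0 33.7 18 -5 0;0 0 0 33.7 18.5 -5.3 0;-0.046 0.012 0.12 0 0 0 0;-0.046 0.012 0.12 0 0 0 0;-0.046 0.012 0.12 0 0 0 0;-0.046 0.012 0.12 0 0 0 0"}}

```text
time: 2.77
position: [0.4967, 0.2389, 0.0877]
tool_rot: [-0.021, 0.709, 0.323, 0.626]
ft_force: [-0.6, 0.6, 0.4]
grip_width: 0.087
```

>>> {"api": "play_rows", "payload": {"rows": "0 0 0.035 0 0 0 0;0 0 0 0 0 0 0"}}

```text
time: 2.93
position: [0.4982, 0.2361, 0.086]
tool_rot: [-0.008, 0.711, 0.33, 0.621]
ft_force: [1.0, -0.9, -0.3]
grip_width: 0.0871
```

```bash
python3 - <<'E'
from h import *
D=np.array([.4735,.277,0]); az=np.radians(-59.7)
o=readout.get_obs(); print(o["time"],o["position"].round(4),o["q"].round(3))
p,r=tgt(D,-np.radians(30),az); X=r.as_matrix()[:,0]; p=D+[0,0,.0235]+X*.006
for b in(.08,0): print(delta(p-X*b,r))
t=imaging.camera("top");s=imaging.camera("side")
a=cv2.resize(t[170:300,120:250],(400,400));b=cv2.resize(s[250:390,282:422],(400,400))
cv2.imwrite("pics/c2.png",np.hstack([a,b])); print(proj("side",o["position"]),proj("top",o["position"]))
E
```

```text
2.9333 [0.4982 0.2361 0.086 ] [ 0.006  0.709  1.677  0.477  1.057 -0.792]
(array([-1.8,  0.3,  2.7]), array([ 3.5, 10.3, -1. ]))
(array([-1.8,  0.3,  2.7]), array([83.4, 14. , -1.5]))
[337.41283796 287.70069657] [192.63253393 223.25149506]
```

View pics/c2.png

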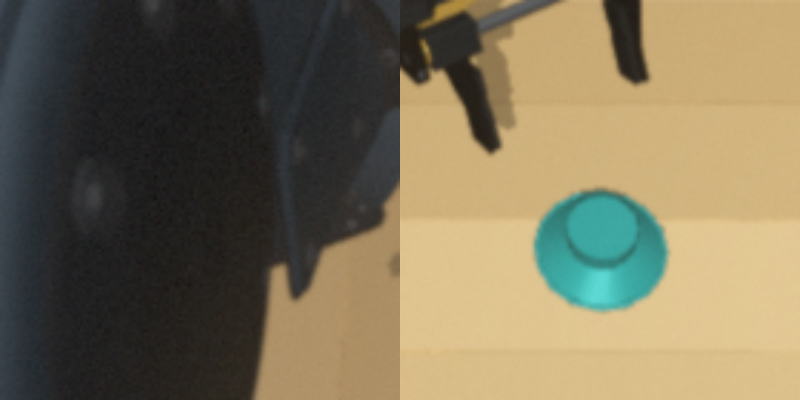

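>>> {"api": "play_rows", "payload": {"rows": "-0.031 0.005 0.047 3.5 10.3 -1 0;0 0 0 20 0 0 0;0 0 0 20 0 0 0;0 0 0 18 0 0 0;0 0 0 14 0 0 0;0 0 0 0 0 0 0;0 0 0 0 0 0 0"}}

```text
time: 3.62
position: [0.471, 0.2794, 0.0267]
tool_rot: [-0.004, 0.707, 0.357, 0.61]
ft_force: [0.2, 0.1, 0.3]
grip_width: 0.0871
```

```bash
python3 - <<'E'
from h import *
D=np.array([.4735,.277,0]); az=np.radians(-59.7)
p,r=tgt(D,-np.radians(30),az); X=r.as_matrix()[:,0]; p=D+[0,0,.0235]+X*.006
s=imaging.camera("side");o=readout.get_obs(); print(o["time"],o["position"].round(4),o["q"].round(3),delta(p,r))
b=cv2.resize(s[270:370,292:412],(720,600));cv2.imwrite("pics/c3.png",b)
E
```

```text
3.6667 [0.4721 0.2791 0.0272] [ 0.066  0.813  1.719  0.581  0.95  -0.894] (array([ 0.3, -0.1,  0.1]), array([ 7.9, -4. ,  0.1]))
```

View pics/c3.png

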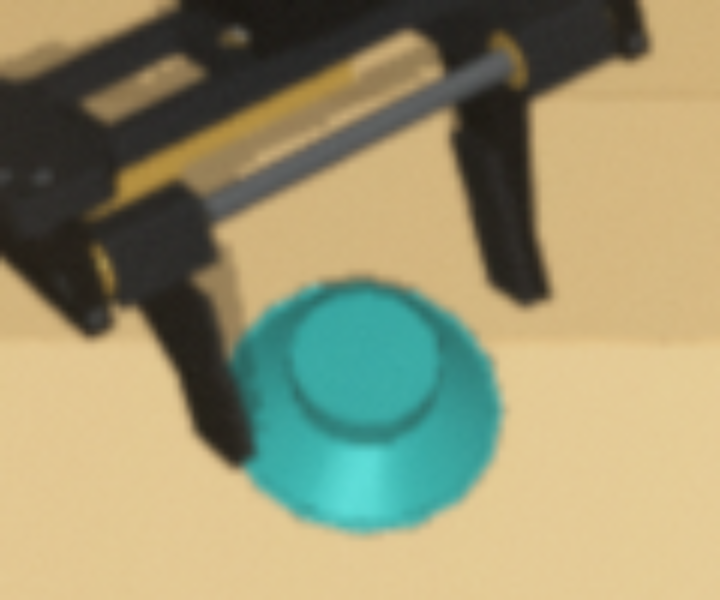

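>>> {"api": "play_rows", "payload": {"rows": "0 0 0 4 -6 0 0;0 0 0 4 0 0 0;0 0 0 0 0 0 0.5;0 0 0 0 0 0 1;0 0 0 0 0 0 1;0 0 0 0 0 0 1;0 0 0 0 0 0 1;0 0 0 0 0 0 1", "squeeze": 20}}

```text
time: 4.33
position: [0.4731, 0.2775, 0.0168]
tool_rot: [-0.003, 0.707, 0.357, 0.611]
ft_force: [0.4, 0.3, 0.4]
grip_width: 0.0547
```

>>> {"api": "play_rows", "payload": {"rows": "0 0 0 0 0 0 1;0 0 0 0 0 0 1;0 0 0 0 0 0 1;0 0 0 0 0 0 1"}}

```text
time: 4.67
position: [0.473, 0.2775, 0.0167]
tool_rot: [-0.003, 0.707, 0.357, 0.611]
ft_force: [-0.7, -0.0, 0.0]
grip_width: 0.0412
```

```bash
python3 - <<'E'
from h import *
s=imaging.camera("side");o=readout.get_obs(); print(o["time"],o["position"].round(4),o["q"].round(3),o["grip_width"])
b=cv2.resize(s[270:370,292:412],(720,600));cv2.imwrite("pics/c4.png",b)
E
```

```text
4.7167 [0.473  0.2775 0.0167] [ 0.063  0.832  1.718  0.587  0.935 -0.907] 0.04113605204567212
```

View pics/c4.png

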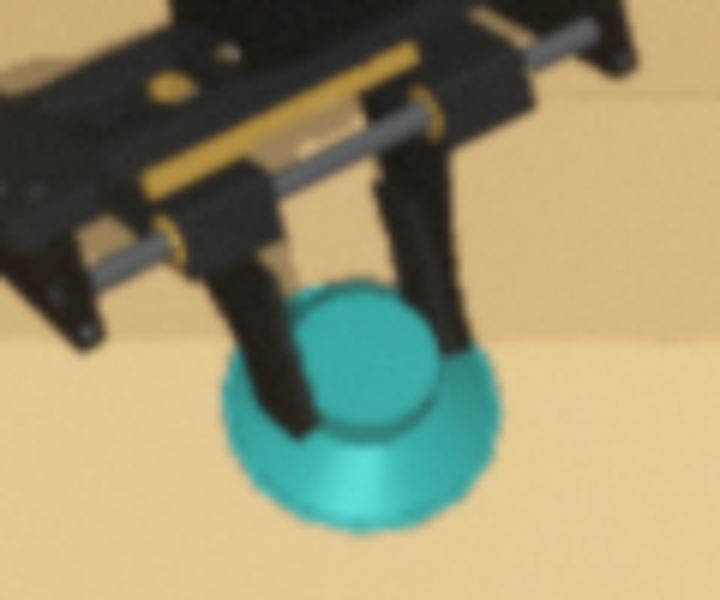

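>>> {"api": "play_rows", "payload": {"rows": "0 0 0 -13 7.5 0 1;0 0 0 -26 15 0 1;0 0 0 -22 12.5 0 1;0 0 -0.12 0 0 0 1;0 0 -0.12 0 0 0 1;0 0 -0.12 0 0 0 1;0 0 -0.12 0 0 0 1;0 0 -0.12 0 0 0 1", "squeeze": 30}}

```text
time: 5.38
position: [0.4733, 0.2773, 0.088]
tool_rot: [-0.213, 0.673, 0.159, 0.69]
ft_force: [-0.7, -0.2, -2.0]
grip_width: 0.0412
```

>>> {"api": "play_rows", "payload": {"rows": "0 0 -0.12 0 0 0 1;0 0 -0.12 0 0 0 1;0 0 -0.12 0 0 0 1;0 0 -0.12 0 0 0 1;0 0 -0.12 0 0 0 1;0 0 -0.12 0 0 0 1;0 0 0 0 0 0 1"}}

```text
time: 5.97
position: [0.4699, 0.2793, 0.0832]
tool_rot: [-0.436, 0.559, -0.088, 0.7]
ft_force: [-0.6, -0.9, -1.1]
grip_width: 0.041
```

```bash
python3 - <<'E'
from h import *
s=imaging.camera("side");o=readout.get_obs(); print(o["time"],o["position"].round(4),o["q"].round(3),o["grip_width"],R.from_quat(o["tool_rot"]).as_matrix().round(3))
b=cv2.resize(s[230:390,252:452],(700,560));cv2.imwrite("pics/c5.png",b)
E
```

```text
6.0167 [0.4706 0.2784 0.0842] [ 0.72   0.811  1.667 -0.909  1.075  0.805] 0.040832999878226056 [[ 0.358 -0.365  0.859]
 [-0.609  0.606  0.511]
 [-0.708 -0.707 -0.005]]
```

View pics/c5.png

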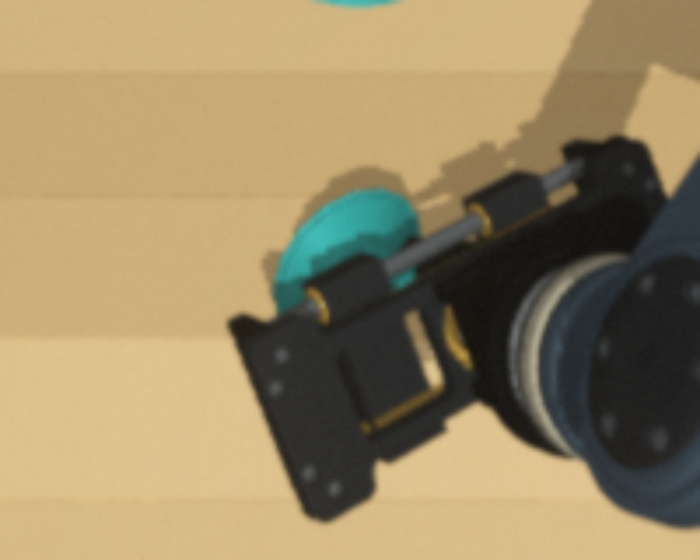

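>>> {"api": "play_rows", "payload": {"rows": "0 0 -0.12 0 0 0 1;0 0 -0.12 0 0 0 1;0 0 -0.12 0 0 0 1;0 0 -0.12 0 0 0 1;0 0 0 4 12.5 0 1;0 0 0 4 12.5 0 1;0 0 0 0 0 0 1"}}

```text
time: 6.6
position: [0.4727, 0.2755, 0.058]
tool_rot: [-0.553, 0.442, -0.252, 0.659]
ft_force: [0.3, -0.0, -1.7]
grip_width: 0.041
```

```bash
python3 - <<'E'
from h import *
o=readout.get_obs(); print(o["time"],o["position"].round(4),o["q"].round(3),o["ft_force"],o["grip_width"],R.from_quat(o["tool_rot"]).as_matrix().round(3))
D=np.array([.4735,.277,0]);print(delta(D,R.from_quat(o["tool_rot"])))
E
```

```text
6.6 [0.4727 0.2755 0.058 ] [ 0.837  1.085  1.553 -1.157  1.444  1.084] [ 0.25871273 -0.00619309 -1.69563055] 0.041036773612647785 [[ 0.481 -0.157  0.863]
 [-0.822  0.261  0.506]
 [-0.304 -0.953 -0.003]]
(array([0., 0., 0.]), array([16.8, 55.5,  1.6]))
```

>>> {"api": "play_rows", "payload": {"rows": "0 0 0 3 9.5 0 1;0 0 0 2 6 0 1;0 0 0 1 3 0 1;0 0 0 0 0 0 1"}}

```text
time: 6.93
position: [0.4731, 0.2765, 0.041]
tool_rot: [-0.553, 0.44, -0.254, 0.66]
ft_force: [0.9, -0.5, -1.8]
grip_width: 0.0407
```

```bash
python3 - <<'E'
from h import *
s=imaging.camera("side");o=readout.get_obs(); print(o["time"],o["position"].round(4),o["ft_force"],o["grip_width"])
b=cv2.resize(s[230:390,252:452],(700,560));cv2.imwrite("pics/c6.png",b)
E
```

```text
6.9833 [0.4731 0.2766 0.0414] [ 0.31690869  0.1392916  -0.66431897] 0.04132881232367239
```

View pics/c6.png

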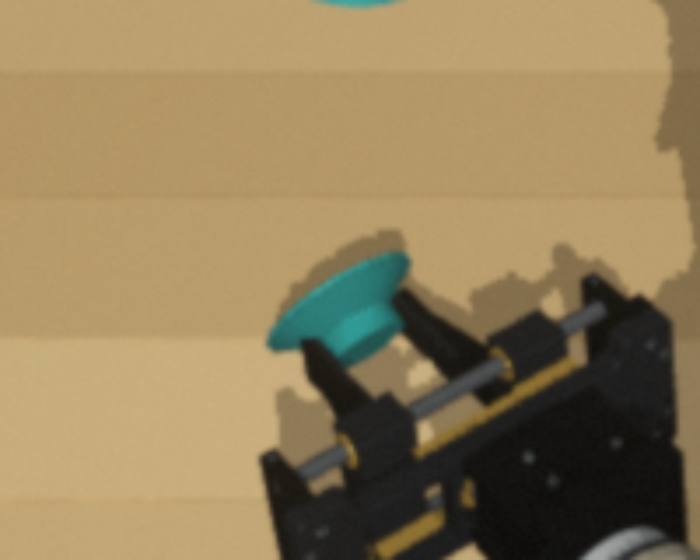

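The side view shows the dish on its edge with its foot toward the gripper. The rim runs from about (270,345) to (405,255) and the foot is near (365,340). I'll lower it slowly until it touches.

>>> {"api": "play_rows", "payload": {"rows": "0 0 0 0.5 1.5 0 1;0 0 0 0.5 1.5 0 1;0 0 0 0.5 1.5 0 1;0 0 0 0 0 0 1;0 0 0 0 0 0 1"}}

```text
time: 7.4
position: [0.4729, 0.2768, 0.0364]
tool_rot: [-0.554, 0.44, -0.253, 0.66]
ft_force: [-0.8, -0.2, -1.0]
grip_width: 0.0408
```

>>> {"api": "play_rows", "payload": {"rows": "0 0 0 0.3 1 0 1;0 0 0 0.3 1 0 1;0 0 0 0 0 0 1;0 0 0 0 0 0 1"}}

```text
time: 7.73
position: [0.4729, 0.2768, 0.0342]
tool_rot: [-0.554, 0.44, -0.254, 0.66]
ft_force: [0.6, 0.7, -1.3]
grip_width: 0.0409
```

>>> {"api": "play_rows", "payload": {"rows": "0 0 0 0.3 1 0 1;0 0 0 0.3 1 0 1;0 0 0 0 0 0 1;0 0 0 0 0 0 1"}}

```text
time: 8.07
position: [0.473, 0.2769, 0.0329]
tool_rot: [-0.554, 0.439, -0.254, 0.66]
ft_force: [-0.9, 0.7, 1.0]
grip_width: 0.0406
```

>>> {"api": "play_rows", "payload": {"rows": "0 0 0 0.3 1 0 1;0 0 0 0 0 0 1;0 0 0 0 0 0 1"}}

```text
time: 8.32
position: [0.473, 0.277, 0.0325]
tool_rot: [-0.554, 0.439, -0.254, 0.66]
ft_force: [-1.7, 2.3, 5.0]
grip_width: 0.0412
```

Contact shows as 5 N upward, so the rim is on the counter. I'll open the fingers in place.

>>> {"api": "play_rows", "payload": {"rows": "0 0 0 0 0 0 0.3;0 0 0 0 0 0 0;0 0 0 0 0 0 0;0 0 0 0 0 0 0;0 0 0 0 0 0 0;0 0 0 0 0 0 0;0 0 0 0 0 0 0;0 0 0 0 0 0 0"}}

```text
time: 8.98
position: [0.473, 0.2768, 0.0311]
tool_rot: [-0.554, 0.44, -0.253, 0.66]
ft_force: [0.6, 1.1, 0.4]
grip_width: 0.0842
```

```bash
python3 - <<'E'
from h import *
s=imaging.camera("side");o=readout.get_obs(); print(o["time"],o["position"].round(4),o["ft_force"],o["grip_width"])
b=cv2.resize(s[230:390,252:452],(700,560));cv2.imwrite("pics/c7.png",b)
E
```

```text
9.0333 [0.473  0.2768 0.0312] [ 0.05491691  0.09899649 -0.18217235] 0.08497066377656824
```

View pics/c7.png

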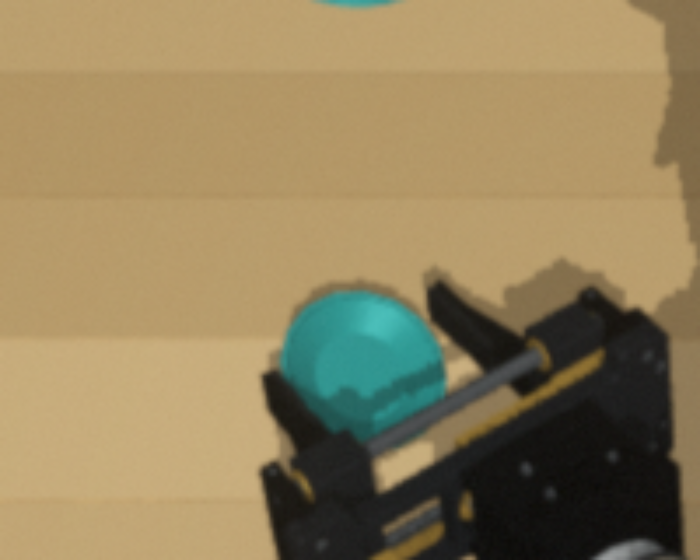

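The dish is mouth-up between the open fingers, centred at (363,362). It sits about 3 mm toward the outer finger, so I'll recentre and then withdraw along the tool axis.

>>> {"api": "play_rows", "payload": {"rows": "0 0 0 0 0 3 0;0 0 0 -5 0 0 0;0 0 0 -10 0 0 0;0 0 0 -15 0 0 0;0 0 0 -20 0 0 0;0 0 0 -20 0 0 0;0 0 0 -20 0 0 0;0 0 0 -15 -15 0 0"}}

```text
time: 9.7
position: [0.4246, 0.3634, 0.0757]
tool_rot: [-0.555, 0.44, -0.252, 0.66]
ft_force: [0.1, -0.4, -0.3]
grip_width: 0.0869
```

>>> {"api": "play_rows", "payload": {"rows": "0 0 0 -10 -25 0 0;0 0 0 -10 -25 0 0;0 0 0 0 0 0 0;0 0 0 0 0 0 0;0 0 0 0 0 0 0;0 0 0 0 0 0 0"}}

```text
time: 10.2
position: [0.4241, 0.3643, 0.1298]
tool_rot: [-0.554, 0.44, -0.253, 0.66]
ft_force: [0.6, -0.3, 0.3]
grip_width: 0.0869
```

```bash
python3 - <<'E'
from h import *
t=imaging.camera("top");s=imaging.camera("side");o=readout.get_obs(); print(o["time"],o["position"].round(4),o["ft_force"],o["grip_width"])
cv2.imwrite("pics/c8.png",np.hstack([cv2.resize(t[130:300,130:500],(435,200)),cv2.resize(s[60:390,252:452],(364,600))[:200]]) if 0 else np.hstack([cv2.resize(t[100:400,100:500],(400,300)),cv2.resize(s[90:390,220:440],(220,300))]))
cv2.imwrite("pics/c8.png",cv2.resize(cv2.imread("pics/c8.png"),(800,387)))
E
```

```text
10.3 [0.4244 0.364  0.1296] [ 0.01237717  0.02056137 -0.04030815] 0.08666908806232114
```

View pics/c8.png

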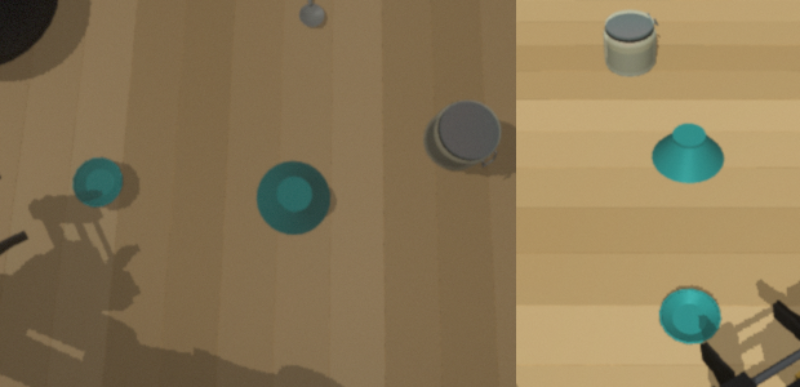

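The dish stands mouth-up and level at about (98,182) in the top half of the picture. The bowl and canister are unmoved and the gripper is clear.

```bash
python3 - <<'E'
from h import *
from rig import robot
print(ray("top",(100+98/1.29,100+182/1.29),.026)); print(robot.hand_in())
E
```

```text
[0.4704 0.2843 0.026 ]
the job is handed in; nothing more can be done
None
```

The small dish now stands mouth-up on its foot, and I handed the job in at about 10.3 s. I pinched the foot with the tool tilted 30°, lifted it about 6 cm and turned it about 100°. I then lowered it until the rim touched the counter and opened the fingers, and it rolled onto its foot.

- **Dish:** the last pictures show it level, about 1 cm from where it started, at (0.470, 0.284).
- **Bystanders:** by eye in the same pictures, the bowl and the canister had not moved.
- **Robot:** the gripper was clear of everything, with the wrist force near zero. The highest force I read was about 5 N, at touchdown.
- **Not checked:** I judged the dish to be still and level by eye, and did not measure its speed or tilt. No check failed.

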